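# Sell the piece at the back of the souvenir display

## Task

A customer wants the low round trinket box that stands boxed in on the display board. First clear the lighthouse, the tumbler and the tall square caddy off to the rubber mat, leaving the trinket box where it is; with all three standing on the mat, lift the trinket box out and stand it in the wooden counter tray. Then put the other three back upright, each on the very spot where it stood at the start; set everything down gently without dropping it, never tip anything over, and leave the bell and the bowl alone.

Things in the scene. Friction and masses are not known exactly. Their poses are not given: they have to be found in the camera images.
- lighthouse: White ceramic lighthouse figurine, loose, about 0.2-0.4 kg, stands upright: round foot 60 mm across and 14 mm high, straight round shaft 46 mm across from 16 to 92 mm high, grey pointed roof up to 115 mm. Origin: centre of its underside; z up.
- tumbler: Steel insulated tumbler with flat black lid, loose, about 0.2-0.4 kg: straight cylinder 62 mm across, 112 mm high. Origin: centre of its underside; z up.
- caddy: Tall square wooden tea caddy, plywood with dark wood lid, one solid piece, loose, about 0.15-0.3 kg: 50 x 50 mm, 105 mm high; x and y axes square to its faces. Origin: centre of its underside; z up.
- trinket: The wanted piece: low round trinket box, white with brass lid (one solid piece), loose, 0.12-0.25 kg: straight cylinder 60 mm across, 44 mm high, small button to 48 mm. On the board's middle pad; the three tall goods stand 70 mm from it (centre to centre), one in front (board -x) and one on either side (board +y, -y); which is where varies. Origin: centre of its underside; z up.
- board: Wooden display board, fixed, top at z = 12 mm: spans -115 to +75 mm along its x, -125 to +125 mm along its y; a rim on its far (+x) edge is 8 mm wide, its top at z = 22 mm. Four flush grey felt pads 68 mm across: middle (0,0), and (-70,0), (0,70), (0,-70) mm; each thing starts within 3 mm of a pad's centre. Origin: underside, below the middle pad; x points away from the robot.
- mat: Black rubber mat, fixed on the table, at the left or right of the board: 300 mm along its x, 140 mm along its y, 4 mm thick (top at z = 4 mm). The side area, with room for three goods in a row along its x. Origin: centre of its underside.
- tray: Shallow dark wooden counter tray, fixed on the table, on the other side from the mat: 170 x 170 mm outside, walls 6 mm thick and 18 mm high, inner floor 6 mm above the table. Origin: centre of its underside.
- bell: Bystander: steel counter bell, 84 mm across, 50 mm high, just beyond the tray. Origin: centre of its underside. Not to be moved.
- bowl: Bystander: blue ceramic bowl, 96 mm across, 38 mm high, just beyond the board. Origin: centre of its underside. Not to be moved.

How it is judged:
By the outcome, as a careful person would: the job done as asked, in the order asked, and still so for the second after the job is handed in, with the robot touching nothing.
It also fails if it takes over 144 s, if anything falls off the work surface, if the arm or the gripper's body presses on something with over 40 N, if the wrist force passes 120 N, or if a joint passes its speed limit or range.

## Robot

A 6-joint arm with a two-finger parallel gripper is mounted at the origin on the work surface. World frame = base frame: x ahead of the robot, y to its left, z up, the work surface at z = 0. Lengths are in mm, angles in rad, forces in N, time in s.
With the tool pointing down it reaches from about 350 to 875 mm from the base axis. Payload 4.2 kg.
Tool frame: the origin (TCP) lies between the finger pads; the fingertips stand 25 mm ahead of it and the grasp point (between the pads) lies 6 mm ahead of it; z points along the fingers, y is the line along which they close (so a half turn about z gives the same grasp; the last joint's range is limited). The gripper opens to 85 mm and grips with 20 to 120 N. Pads are 22 mm wide; open, the fingers measure 114 mm over their backs; the gripper's body (76 mm by 85 mm) begins 54 mm behind the grasp point. The pads swing forward as they close: fully open they stand 13 mm farther back than shut.
Start: joints at [-0.938, 0.385, 0.008, 0, -1.194, -0.259], TCP at [228.236, -581.814, 218.712] pointing down, gripper open.
Joint ranges: [-3.14, 3.14], [-1.21, 2.06], [-1.07, 1.41], [-3.16, 2.05], [-2.99, -0.16], [-3.1, 3.1]. Speed limits (rad/s): [2.79, 2.79, 3.14, 3.14, 3.14, 3.14].

## Interface

Orientations are given as a unit quaternion [x, y, z, w].
In Python, from bench import arm gives the robot as it stands.
- The arm moves only by the shell command python3 -m pendant 'ROWS'. ROWS is JSON, a list of rows, each a list of 7 numbers: the shift along the tool's x, y, z in m, then the turn, a rotation vector about the tool's x, y, z in degrees, then the finger opening in m, from 0 to 0.0854. In form: [[x, y, z, wx, wy, wz, fingers], ...]. A call has 1 to 12 rows; each row shifts and turns the commanded pose from where the row before left it, along the tool's axes as they then stand; what a row does not reach is not made up. A row lasts 1/10 s, in which the tool goes at most 50 mm and 8.59 degrees, less where a joint would pass 70% of its speed; a pose out of reach is approached as far as the arm can. A call is refused whole if a number of a shift passes 0.05 or a number of a turn 8.59, either way. A call with a gripper value outside its range is refused whole. The fingers move at their own pace and stop on an object; the grip force is fixed at half the most. Time passes only in rows, so rows that do not move let the fingers close. It gives the time, the measured TCP pose, the force, the opening and the grip force at its end, in the units of the state.
- arm.read_state(): the state, without advancing time (a new reading comes with each control period).
- arm.get_image(name): name is "side" or "top"; returns a dict with "image" (480x640x3 uint8, red, green, blue), "fx", "fy", "cx", "cy" (pixels), "k1" (the pictures are not rectified: a ray, as slopes to the right and down, at radius r is drawn at 1 + k1 r^2 times it, then the intrinsics apply), "xyz" and "rotation" of the camera in the world. Camera axes: x right, y down, z forward; pixel columns grow to the right and rows downward; lengths in mm; the calibration is good to about 2 mm. A picture is of the moment at which its call begins. There is no depth.
- arm.job_done(): hands the job in; it is judged then, once.
The state is a dict: "clock": time; "joints": joint angles; "joint_vel": joint speeds; "joint_efforts": joint torques, N m; "position": TCP position; "ee_rot": TCP orientation; "contact_force": force on the tool from outside, world axes, zero at the start; "wrist_torque": the same for the moment, N m; "gripper_width": finger opening in mm; "grasp_force": force on a finger pad.
Only numpy, scipy, OpenCV 4.12 (cv2) and the standard library are available. Lean on these libraries where they do the work, as an engineer would, in place of code of your own. Each camera call takes 0.05 s, during which the arm holds its last target. There are 200 camera calls.

## Working session

There is one attempt and no reset: what is moved stays moved. The work goes in short steps, Python scripts to look and compute and a shell command to move; the robot and the scene stay as the last step left them, time stands still between calls to the robot, and variables do not carry over. Pictures are saved under pics/ and viewed, at most 14 in all, crops included, and the job is handed in when it is done.

```bash
ls; mkdir -p pics; python3 - <<'E'
from bench import arm
import cv2
s=arm.read_state();print({k:s[k] for k in('clock','position','ee_rot','gripper_width','contact_force')})
for n in('top','side'):
    d=arm.get_image(n);cv2.imwrite(f'pics/{n}0.png',d['image'][:,:,::-1]);print({k:v for k,v in d.items() if k!='image'})
E
```

```text
pics
{'clock': 0.0, 'position': array([ 228.00687673, -581.27252637,  217.6095362 ]), 'ee_rot': array([-1.85741441e-01,  9.82598033e-01,  1.06814907e-03, -2.86843059e-04]), 'gripper_width': 85.41029307817959, 'contact_force': array([-0.34321327, -0.69661652,  0.07794915])}
{'fx': 551.6815634287333, 'fy': 551.6815634287333, 'cx': 321.2572791719809, 'cy': 236.24066430557056, 'k1': -0.0005736192351671084, 'xyz': array([ 400.77046157,   17.76989531, 1309.57789147]), 'rotation': array([-0.70061433,  0.70942574, -0.05357465,  0.05462999])}
{'fx': 525.5199137970637, 'fy': 525.5199137970637, 'cx': 324.94194696299985, 'cy': 242.56819971780743, 'k1': -0.04686778100956682, 'xyz': array([356.40482032, 671.71627816, 630.60041918]), 'rotation': array([-0.15728122,  0.88793451, -0.42739913,  0.06453613])}
```

View pics/top0.png

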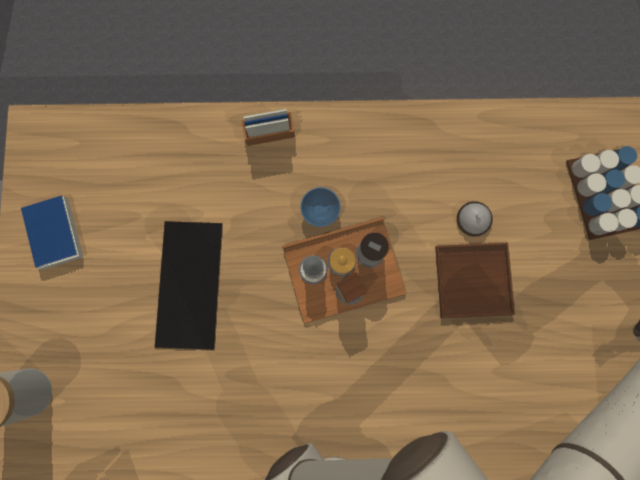

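View pics/side0.png

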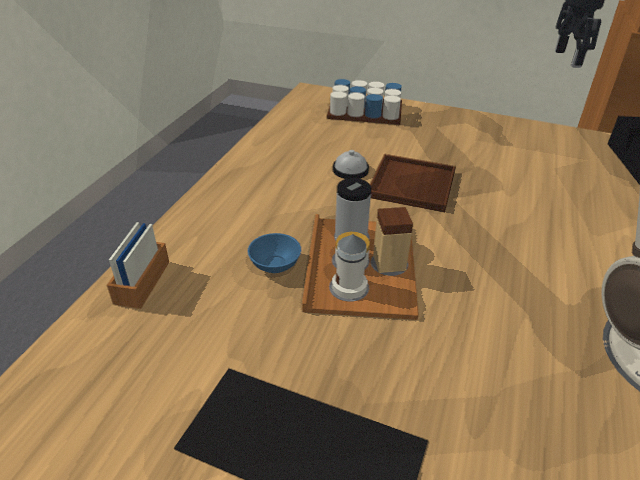

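Top view: the mat is on the left (+y) at (189,286) and the tray on the right at (475,281). The lighthouse is at (313,269) on board +y, the tumbler at (373,248) on board -y, the caddy at (350,289) in front and the trinket at (343,260). The side view confirms this. I'll zoom in on the board.

```bash
cat > h.py <<'E'
import numpy as np, cv2
from scipy.spatial.transform import Rotation as R
from bench import arm
def ray(d,u,v):
    q=np.array([(u-d['cx'])/d['fx'],(v-d['cy'])/d['fy']]);p=q.copy()
    for _ in range(10):p=q/(1+d['k1']*(p@p))
    return R.from_quat(d['rotation']).apply([p[0],p[1],1.])
def onz(d,u,v,z):
    r=ray(d,u,v);c=np.array(d['xyz']);return c+r*(z-c[2])/r[2]
def proj(d,P):
    c=R.from_quat(d['rotation']).inv().apply(np.array(P)-d['xyz']);p=c[:2]/c[2];p=p*(1+d['k1']*(p@p))
    return p*d['fx']+[d['cx'],d['cy']]
E
python3 - <<'E'
from h import *
a=arm.get_image('top');t=a['image'][200:335,270:420,::-1]
cv2.imwrite('pics/topc.png',cv2.resize(t,None,fx=4.4,fy=4.4,interpolation=cv2.INTER_CUBIC))
b=arm.get_image('side');t=b['image'][165:325,290:430,::-1]
cv2.imwrite('pics/sidec.png',cv2.resize(t,None,fx=3.7,fy=3.7,interpolation=cv2.INTER_CUBIC))
import pickle;pickle.dump((dict(a),dict(b)),open('start.pkl','wb'))
E
```

```text
(no output)
```

View pics/topc.png

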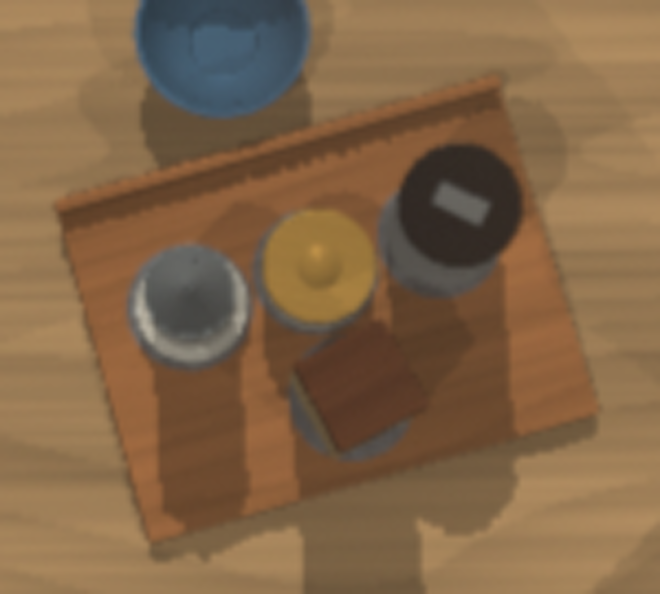

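View pics/sidec.png

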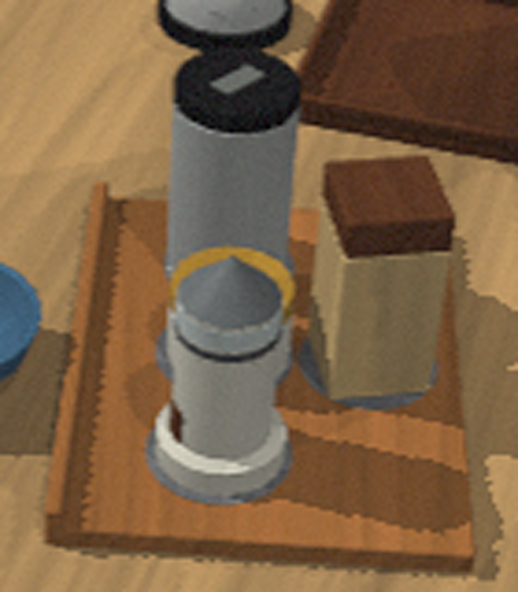

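The crops show lid tops clear enough to measure: the tumbler lid at (460,205), the brass lid at (319,266), the caddy lid corners at (375,320), (430,408), (342,452), (292,375), and the lighthouse foot at about (189,306). Next I'll compute positions.

```bash
python3 - <<'E'
from h import *
import pickle
a,b=pickle.load(open('start.pkl','rb'))
np.set_printoptions(precision=1,suppress=True)
T=lambda x,y:((x+.5)/4.4-.5+270,(y+.5)/4.4-.5+200)
S=lambda x,y:((x+.5)/3.7-.5+290,(y+.5)/3.7-.5+165)
C=[onz(a,*T(*p),z)[:2] for p,z in(((57,205),22),((497,75),22),((598,410),12),((152,542),12))]
L=np.array([[75,125],[75,-125],[-115,-125],[-115,125]]);C=np.array(C)
# rigid fit
lc=L-L.mean(0);cc=C-C.mean(0);th=np.arctan2((lc[:,0]*cc[:,1]-lc[:,1]*cc[:,0]).sum(),(lc*cc).sum())
Rm=np.array([[np.cos(th),-np.sin(th)],[np.sin(th),np.cos(th)]]);o=C.mean(0)-Rm@L.mean(0)
print('board',o,np.degrees(th),'res',(C-(L@Rm.T+o)))
for n,p in(('mid',(0,0)),('front',(-70,0)),('+y',(0,70)),('-y',(0,-70))):print(n,Rm@p+o)
def cen(d,m,z,box):
    M=np.zeros_like(m,np.uint8);x0,y0,x1,y1=box;M[y0:y1,x0:x1]=m[y0:y1,x0:x1]
    n,l,s,c=cv2.connectedComponentsWithStats(M);i=1+s[1:,4].argmax();cs=max(cv2.findContours((l==i).astype(np.uint8),0,1)[0],key=len)
    e=cv2.minEnclosingCircle(cs);el=cv2.fitEllipse(cv2.convexHull(cs))
    print(s[i,4],'enc',onz(d,*e[0],z)[:2],e[1],'ell',onz(d,*el[0],z)[:2],el[1])
for d,n in((a,'t'),(b,'s')):
    h=cv2.cvtColor(d['image'],cv2.COLOR_RGB2HSV);d['h']=h
h=a['h'];print('tumbler');cen(a,(h[...,2]<75),124,(355,228,395,268))
print('trinket');cen(a,(h[...,0]>18)&(h[...,0]<30)&(h[...,1]>130),56,(325,240,362,282))
print('light foot');cen(a,(h[...,1]<40)&(h[...,2]>95),20,(295,250,330,290))
hs=b['h'];print('tumbler side');cen(b,hs[...,2]<60,120,(332,175,375,205))
print('apex top',onz(a,*T(193,290),127),'side',onz(b,*S(232,257),127))
k=np.array([onz(a,*T(*p),117)[:2] for p in((375,320),(430,408),(342,452),(292,375))]);print('caddy',k.mean(0),np.linalg.norm(k-np.roll(k,1,0),axis=1));e=k-np.roll(k,1,0);print(np.degrees(np.arctan2(e[:,1],e[:,0])))
k=np.array([onz(b,*S(*p),117)[:2] for p in((322,163),(430,157),(453,221),(346,229))]);print('caddy',k.mean(0),np.linalg.norm(k-np.roll(k,1,0),axis=1));e=k-np.roll(k,1,0);print(np.degrees(np.arctan2(e[:,1],e[:,0])))
for n,q in(('mat',((165,222),(222,224),(214,349),(155,348))),('tray',((436,245),(507,243),(514,317),(440,319)))):
    k=np.array([onz(a,*p,4 if n=='mat' else 18)[:2] for p in q]);print(n,k.mean(0),k.tolist())
print('bowl',onz(a,320,207,38),'bell',onz(a,474,218,40))
E
```

```text
board [540.4 -28.2] 15.626323469925126 res [[-1.9 -2.5]
 [-1.5  0.7]
 [ 1.3  2.3]
 [ 2.2 -0.5]]
mid [540.4 -28.2]
front [472.9 -47. ]
+y [521.5  39.2]
-y [559.2 -95.6]
tumbler
550 enc [559.6 -95.6] 14.206316947937012 ell [559.7 -95.3] (27.431106567382812, 28.260587692260742)
trinket
314 enc [539.4 -28. ] 12.313809394836426 ell [539.  -27.9] (23.52479362487793, 24.488513946533203)
light foot
328 enc [522.1  40.1] 13.577956199645996 ell [522.5  39.8] (26.18443489074707, 26.990631103515625)
tumbler side
677 enc [ 561.9 -101.4] 21.783119201660156 ell [ 565.4 -100.5] (28.930187225341797, 43.08486557006836)
apex top [519.8  35.9 127. ] side [523.7  42.5 127. ]
caddy [471.3 -45.1] [49.1 50.6 48.2 44.7]
[ -57.3 -149.1  115.6   32.2]
caddy [475.4 -41.3] [50.7 51.1 49.6 48.8]
[ -62.8 -153.3  114.5   28. ]
mat [490.5 332.4] [[641.7740968168936, 393.96967646165547], [635.1378551615909, 256.6986425130933], [340.5310333000082, 270.8263882676816], [344.4758360076461, 408.0325478651958]]
tray [ 490.6 -337.9] [[575.8060138742405, -252.27042754076828], [578.4517882926593, -420.13870823630407], [405.37599729661576, -425.32663981266114], [402.9174411583643, -253.91584359502374]]
bowl [666.7  20.6  38. ] bell [ 635.4 -339.3   40. ]
```

Top and side estimates agree, and a single tool yaw of about 118° (caddy face-aligned) clears everything, so I won't need to rotate between picks.

```bash
cat > go.py <<'E'
# remaining tool-frame move (mm) and yaw error to a world TCP target
import sys
from h import *
s=arm.read_state();r=R.from_quat(s['ee_rot']);m=r.as_matrix()
t=np.array([float(v) for v in sys.argv[1:4]]);np.set_printoptions(precision=1,suppress=True)
print('t',round(s['clock'],1),'pos',np.array(s['position']),'yaw y',round(np.degrees(np.arctan2(m[1,1],m[0,1])),2),'tilt z',m[:,2].round(4),'F',np.array(s['contact_force']),'w',round(s['gripper_width'],1))
print('tool delta',m.T@(t-s['position']))
E
python3 -m pendant '[[0,0,0,0,0,-6.6,0.0854],[-0.036,0.028,0,0,0,0,0.0854],[-0.036,0.028,0,0,0,0,0.0854],[-0.036,0.028,0,0,0,0,0.0854],[-0.036,0.028,0,0,0,0,0.0854],[-0.036,0.028,0,0,0,0,0.0854],[-0.036,0.028,0,0,0,0,0.0854],[-0.036,0.028,0,0,0,0,0.0854],[-0.036,0.028,0,0,0,0,0.0854],[-0.036,0.028,0,0,0,0,0.0854],[-0.036,0.028,0,0,0,0,0.0854],[-0.036,0.028,0,0,0,0,0.0854]]'; python3 -m pendant '[[0,0,0,0,0,0,0.0854],[0,0,0,0,0,0,0.0854],[0,0,0,0,0,0,0.0854]]'; python3 go.py 473 -43.5 218.7
```

```text
clock: 1.4
position: [433.4, -122.0, 218.9]
ee_rot: [-0.242, 0.97, -0.0, 0.0]
contact_force: [1.1, 0.3, 0.5]
gripper_width: 85.6
grasp_force: 0.0
clock: 1.7
position: [432.7, -124.3, 218.6]
ee_rot: [-0.242, 0.97, 0.0, -0.0]
contact_force: [0.2, -0.1, -0.1]
gripper_width: 85.7
grasp_force: 0.0
t 1.7 pos [ 432.7 -124.3  218.6] yaw y 117.98 tilt z [-0. -0. -1.] F [ 0.2 -0.1 -0.1] w 85.7
tool delta [-73.5  52.5  -0.2]
```

```bash
python3 -m pendant '[[-0.025,0.018,0,0,0,0,0.0854],[-0.025,0.018,0,0,0,0,0.0854],[-0.0235,0.0165,0,0,0,0,0.0854],[0,0,0.03,0,0,0,0.0854],[0,0,0.03,0,0,0,0.0854],[0,0,0,0,0,0,0.0854],[0,0,0,0,0,0,0.0854],[0,0,0,0,0,0,0.0854]]'; python3 go.py 473 -43.5 86; python3 - <<'E'
from h import *
a=arm.get_image('top');b=arm.get_image('side')
t=cv2.resize(a['image'][200:350,250:450],(400,300),interpolation=2);s=cv2.resize(b['image'][120:330,270:480],(400,400),interpolation=2)
cv2.imwrite('pics/p1.png',np.hstack([np.vstack([t,0*t[:100]]),s])[...,::-1])
E
```

```text
clock: 2.5
position: [474.5, -43.7, 160.4]
ee_rot: [-0.242, 0.97, -0.0, 0.002]
contact_force: [-0.2, -0.3, -0.0]
gripper_width: 85.3
grasp_force: 0.0
t 2.5 pos [474.5 -43.7 160.4] yaw y 117.96 tilt z [ 0.  0. -1.] F [-0.2 -0.3 -0. ] w 85.3
tool delta [ 1.4  1.  74.4]
```

View pics/p1.png

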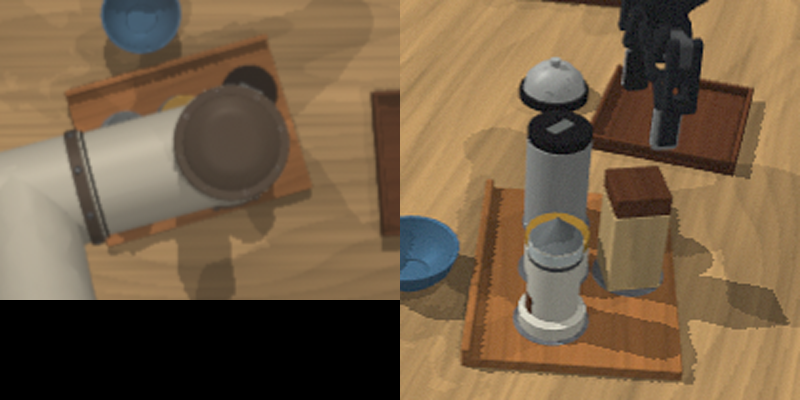

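The side view shows the open fingers straddling the caddy above its lid at about (637,190), with nothing in the way. I'll descend and grip.

```bash
python3 -m pendant '[[0,0,0.025,0,0,0,0.0854],[0,0,0.025,0,0,0,0.0854],[0,0,0.024,0,0,0,0.0854],[0,0,0,0,0,0,0.0854],[0,0,0,0,0,0,0.0854]]';python3 go.py 473 -43.5 86; python3 -m pendant '[[0,0,0,0,0,0,0.045],[0,0,0,0,0,0,0.04],[0,0,0,0,0,0,0.04],[0,0,0,0,0,0,0.04],[0,0,0,0,0,0,0.04],[0,0,0,0,0,0,0.04],[0,0,0,0,0,0,0.04],[0,0,0,0,0,0,0.04]]'; python3 go.py 473 -43.5 86
```

```text
clock: 3.1
position: [474.2, -43.1, 85.7]
ee_rot: [-0.242, 0.97, -0.0, 0.001]
contact_force: [0.8, -0.4, 0.2]
gripper_width: 85.3
grasp_force: 0.0
t 3.1 pos [474.2 -43.1  85.7] yaw y 118.04 tilt z [ 0. -0. -1.] F [ 0.8 -0.4  0.2] w 85.3
tool delta [ 1.2  0.2 -0.3]
clock: 3.9
position: [474.7, -43.0, 86.4]
ee_rot: [-0.242, 0.97, -0.0, 0.002]
contact_force: [-0.5, -1.0, 5.9]
gripper_width: 48.9
grasp_force: 61.8
t 3.9 pos [474.7 -43.   86.4] yaw y 118.06 tilt z [ 0. -0. -1.] F [-0.5 -1.   5.9] w 48.9
tool delta [1.7 0.4 0.4]
```

```bash
python3 -m pendant '[[0,0,-0.01,0,0,0,0.04],[0,0,-0.02,0,0,0,0.04],[0,0,-0.03,0,0,0,0.04],[0,0,-0.03,0,0,0,0.04],[0,0,-0.03,0,0,0,0.04],[0,0,-0.01,0,0,0,0.04]]'; python3 -m pendant '[[-0.005,0.015,0,0,0,0,0.04],[-0.010,0.032,0,0,0,0,0.04],[-0.010,0.033,0,0,0,0,0.04],[-0.010,0.033,0,0,0,0,0.04],[-0.010,0.033,0,0,0,0,0.04],[-0.010,0.033,0,0,0,0,0.04],[-0.010,0.033,0,0,0,0,0.04],[-0.010,0.033,0,0,0,0,0.04],[-0.010,0.033,0,0,0,0,0.04],[-0.010,0.033,0,0,0,0,0.04],[-0.010,0.033,0,0,0,0,0.04],[-0.007,0.025,0,0,0,0,0.04]]'; python3 -m pendant '[[0,0,0,0,0,0,0.04],[0,0,0.02,0,0,0,0.04],[0,0,0.03,0,0,0,0.04],[0,0,0.03,0,0,0,0.04],[0,0,0.02,0,0,0,0.04],[0,0,0.01,0,0,0,0.04],[0,0,0.01,0,0,0,0.04],[0,0,0,0,0,0,0.04],[0,0,0,0,0,0,0.04]]'; python3 go.py 400 336 79
```

```text
clock: 4.5
position: [474.6, -42.8, 218.0]
ee_rot: [-0.242, 0.97, -0.0, 0.003]
contact_force: [0.7, 0.1, -2.7]
gripper_width: 48.6
grasp_force: 62.9
clock: 5.7
position: [397.6, 336.6, 213.2]
ee_rot: [-0.242, 0.97, -0.0, -0.001]
contact_force: [0.4, 0.8, -3.4]
gripper_width: 48.8
grasp_force: 63.0
clock: 6.6
position: [399.3, 335.7, 95.3]
ee_rot: [-0.242, 0.97, 0.0, 0.0]
contact_force: [-0.9, 0.7, -2.8]
gripper_width: 48.2
grasp_force: 63.1
t 6.6 pos [399.3 335.7  95.3] yaw y 118.02 tilt z [ 0.  0. -1.] F [-0.9  0.7 -2.8] w 48.2
tool delta [-0.7 -0.  16.3]
```

```bash
python3 -m pendant '[[0,0,0.008,0,0,0,0.04],[0,0,0.005,0,0,0,0.04],[0,0,0.002,0,0,0,0.04],[0,0,0,0,0,0,0.04],[0,0,0,0,0,0,0.04]]'; for i in 1 ; do python3 -m pendant '[[0,0,0.0008,0,0,0,0.04],[0,0,0.0007,0,0,0,0.04],[0,0,0,0,0,0,0.04]]';python3 -m pendant '[[0,0,0.0008,0,0,0,0.04],[0,0,0,0,0,0,0.04]]'; done
```

```text
clock: 7.1
position: [399.0, 335.5, 79.8]
ee_rot: [-0.242, 0.97, 0.0, 0.0]
contact_force: [-0.6, 1.2, -2.6]
gripper_width: 48.5
grasp_force: 63.2
clock: 7.4
position: [399.0, 335.5, 78.5]
ee_rot: [-0.242, 0.97, 0.0, 0.0]
contact_force: [0.2, -0.4, -0.8]
gripper_width: 48.5
grasp_force: 63.2
clock: 7.6
position: [399.2, 335.6, 78.4]
ee_rot: [-0.242, 0.97, 0.0, 0.0]
contact_force: [-0.8, -1.7, 5.4]
gripper_width: 48.6
grasp_force: 63.9
```

```bash
python3 -m pendant '[[0,0,0,0,0,0,0.055],[0,0,0,0,0,0,0.065],[0,0,0,0,0,0,0.0854],[0,0,0,0,0,0,0.0854],[0,0,0,0,0,0,0.0854],[0,0,0,0,0,0,0.0854],[0,0,-0.02,0,0,0,0.0854],[0,0,-0.04,0,0,0,0.0854],[0,0,-0.04,0,0,0,0.0854],[0,0,-0.04,0,0,0,0.0854]]'; python3 -m pendant '[[0.003,-0.03,0,0,0,0,0.0854],[0.004,-0.04,0,0,0,0,0.0854],[0.004,-0.04,0,0,0,0,0.0854],[0.004,-0.04,0,0,0,0,0.0854],[0.004,-0.04,0,0,0,0,0.0854],[0.004,-0.04,0,0,0,0,0.0854],[0.004,-0.04,0,0,0,0,0.0854],[0.0035,-0.049,0,0,0,0,0.0854],[0,0,0,0,0,0,0.0854],[0,0,0,0,0,0,0.0854],[0,0,0,0,0,0,0.0854]]'; python3 go.py 522.3 39.7 91; python3 - <<'E'
from h import *
b=arm.get_image('side')
cv2.imwrite('pics/p2.png',b['image'][...,::-1])
E
```

```text
clock: 8.6
position: [398.7, 335.1, 218.9]
ee_rot: [-0.242, 0.97, -0.0, -0.0]
contact_force: [0.7, 0.0, 0.7]
gripper_width: 85.1
grasp_force: 0.0
clock: 9.7
position: [521.5, 39.9, 217.3]
ee_rot: [-0.242, 0.97, 0.0, -0.0]
contact_force: [0.1, -0.3, -0.7]
gripper_width: 85.2
grasp_force: 0.0
t 9.7 pos [521.5  39.9 217.3] yaw y 118.04 tilt z [-0.  0. -1.] F [ 0.1 -0.3 -0.7] w 85.2
tool delta [ -0.6  -0.5 126.3]
```

View pics/p2.png

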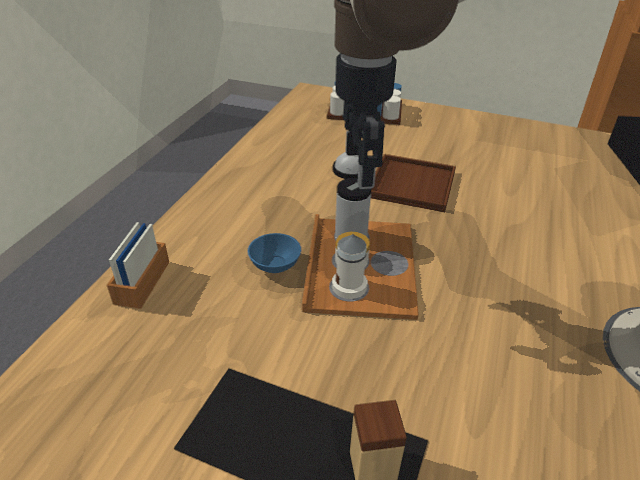

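The caddy stands on the mat at (377,440), and the gripper is above the lighthouse (350,265). I'll descend and grip the shaft.

```bash
python3 -m pendant '[[0,0,0.03,0,0,0,0.0854],[0,0,0.03,0,0,0,0.0854],[0,0,0.03,0,0,0,0.0854],[0,0,0.02,0,0,0,0.0854],[0,0,0.017,0,0,0,0.0854],[0,0,0,0,0,0,0.0854],[0,0,0,0,0,0,0.0854]]';python3 go.py 522.3 39.7 91; python3 -m pendant '[[0,0,0,0,0,0,0.045],[0,0,0,0,0,0,0.035],[0,0,0,0,0,0,0.035],[0,0,0,0,0,0,0.035],[0,0,0,0,0,0,0.035],[0,0,0,0,0,0,0.035],[0,0,0,0,0,0,0.035],[0,0,0,0,0,0,0.035]]'; python3 go.py 522.3 39.7 91
```

```text
clock: 10.45
position: [522.0, 40.4, 90.9]
ee_rot: [-0.243, 0.97, -0.0, 0.0]
contact_force: [-0.5, 0.1, 1.3]
gripper_width: 85.0
grasp_force: 0.0
t 10.4 pos [522.   40.4  90.9] yaw y 118.14 tilt z [ 0. -0. -1.] F [-0.5  0.1  1.3] w 85.0
tool delta [ 0.1 -0.8 -0.1]
clock: 11.25
position: [523.5, 38.7, 93.6]
ee_rot: [-0.243, 0.97, -0.001, 0.002]
contact_force: [-2.5, -3.3, 13.3]
gripper_width: 35.9
grasp_force: 21.0
t 11.2 pos [523.5  38.7  93.6] yaw y 118.09 tilt z [ 0. -0. -1.] F [-2.5 -3.3 13.3] w 35.9
tool delta [0.6 1.4 2.6]
```

The grip is wrong: the opening is 35.9 mm where the shaft is 46 mm. I'll look before moving.

```bash
python3 - <<'E'
from h import *
b=arm.get_image('side')
cv2.imwrite('pics/p3.png',cv2.resize(b['image'][130:330,250:470,::-1],None,fx=3,fy=3,interpolation=2))
E
```

```text
(no output)
```

View pics/p3.png

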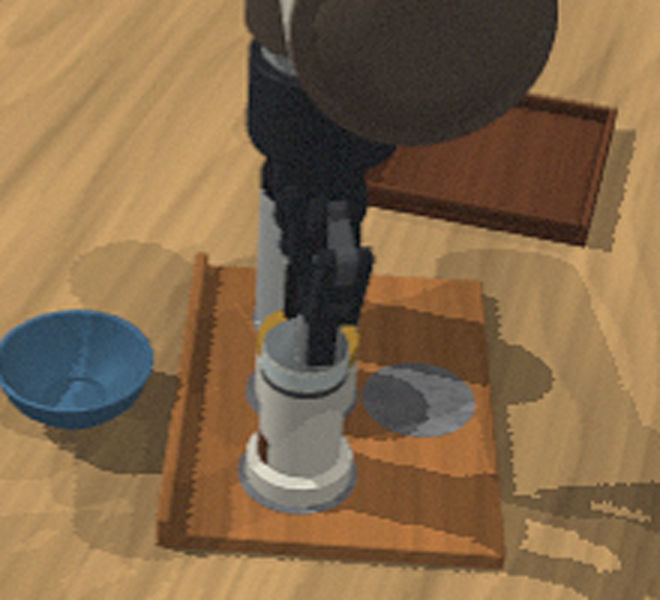

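The fingertips sit on the roof at about (322,362) in the crop, higher than I assumed. I'll check the tip height by ray casting.

```bash
python3 - <<'E'
from h import *
import pickle
a,b=pickle.load(open('start.pkl','rb'));np.set_printoptions(precision=1,suppress=True)
for P in([513.5,55,105],[513.5,55,85],[513.5,55,68],[522,39.5,127],[522,39.5,104]):print(P,(proj(b,P)-[250,130])*3)
for z in(175,160,148,135,120):print(z,(proj(b,[452,-3,z])-[270,120])*400/210+[400,0])
E
```

```text
[513.5, 55, 105] [316.3 363.5]
[513.5, 55, 85] [314.2 392.5]
[513.5, 55, 68] [312.5 416.5]
[522, 39.5, 127] [311.8 309.7]
[522, 39.5, 104] [309.5 343.9]
175 [661.3 157.7]
160 [659.2 172.9]
148 [657.5 184.8]
135 [655.7 197.4]
120 [653.7 211.7]
```

```bash
python3 - <<'E'
from h import *
import pickle
a,b=pickle.load(open('start.pkl','rb'));np.set_printoptions(precision=1,suppress=True)
n=np.array([-.365,.931])
for z in(206,220,240):
  for s in(-43,43):print('start',z,s,proj(b,[*(np.array([228.2,-581.8])+s*n),z]))
print('caddy lid p2',proj(b,[399.3,335.7,109]))
for s in(1,-1):print([proj(b,[399.3+25*s*-.469+25*k*.883,335.7+25*s*.883+25*k*.469,109]) for k in(1,-1)])
m=np.array([-.469,.883])
for z in(206,220,235):
  for s in(-43,43):print('p2',z,s,proj(b,[*(np.array([521.5,39.9])+s*m),z]))
E
python3 - <<'E'
import cv2
i=cv2.imread('pics/side0.png')[0:80,540:620];j=cv2.imread('pics/p2.png')[120:200,325:405];k=cv2.imread('pics/p2.png')[390:470,340:420]
import numpy as np
cv2.imwrite('pics/p4.png',cv2.resize(np.hstack([i,j,k]),(720,240),interpolation=2))
E
```

```text
start 206 -43 [555.   68.6]
start 206 43 [569.9  83.1]
start 220 -43 [556.7  62.7]
start 220 43 [571.8  76.9]
start 240 -43 [559.2  54. ]
start 240 43 [574.6  67.9]
caddy lid p2 [379.9 421.2]
[array([362.5, 444.2]), array([407.4, 438.4])]
[array([353.8, 404.8]), array([396. , 399.8])]
p2 206 -43 [351.7 175.8]
p2 206 43 [363.  207.7]
p2 220 -43 [352.1 167.9]
p2 220 43 [363.6 199.5]
p2 235 -43 [352.6 159.3]
p2 235 43 [364.4 190.5]
```

View pics/p4.png

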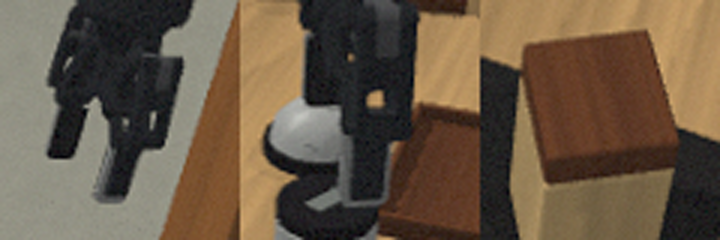

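The ray casting is clear. The caddy on the mat projects exactly where predicted, so the camera and xy are right. The real fingertips, though, sit about 33 mm higher relative to the reported TCP than the sheet says. I'll open, go about 30 mm lower and regrip.

```bash
python3 -m pendant '[[0,0,0,0,0,0,0.05],[0,0,0,0,0,0,0.0854],[0,0,0,0,0,0,0.0854],[0,0,0,0,0,0,0.0854],[0,0,0,0,0,0,0.0854],[0,0,0,0,0,0,0.0854]]';python3 go.py 522.3 39.7 61;  python3 -m pendant '[[0,0,0.01,0,0,0,0.0854],[0,0,0.01,0,0,0,0.0854],[0,0,0.01,0,0,0,0.0854],[0,0,0,0,0,0,0.0854],[0,0,0,0,0,0,0.0854]]';python3 go.py 522.3 39.7 61; python3 -m pendant '[[0,0,0,0,0,0,0.05],[0,0,0,0,0,0,0.035],[0,0,0,0,0,0,0.035],[0,0,0,0,0,0,0.035],[0,0,0,0,0,0,0.035],[0,0,0,0,0,0,0.035],[0,0,0,0,0,0,0.035],[0,0,0,0,0,0,0.035]]'; python3 go.py 522.3 39.7 61
```

```text
clock: 11.9
position: [521.8, 39.4, 90.2]
ee_rot: [-0.242, 0.97, -0.0, -0.0]
contact_force: [0.0, -0.2, 0.6]
gripper_width: 85.4
grasp_force: 0.0
t 11.9 pos [521.8  39.4  90.2] yaw y 118.02 tilt z [-0. -0. -1.] F [ 0.  -0.2  0.6] w 85.4
tool delta [-0.6 -0.  29.2]
clock: 12.4
position: [521.6, 39.3, 59.8]
ee_rot: [-0.242, 0.97, -0.0, -0.001]
contact_force: [-0.1, 0.0, 1.0]
gripper_width: 85.5
grasp_force: 0.0
t 12.4 pos [521.6  39.3  59.8] yaw y 118.03 tilt z [-0. -0. -1.] F [-0.1  0.   1. ] w 85.5
tool delta [-0.8  0.1 -1.2]
clock: 13.2
position: [522.4, 39.4, 61.1]
ee_rot: [-0.242, 0.97, -0.0, 0.001]
contact_force: [0.4, -2.1, 6.5]
gripper_width: 44.2
grasp_force: 60.8
t 13.2 pos [522.4  39.4  61.1] yaw y 118.03 tilt z [ 0.  0. -1.] F [ 0.4 -2.1  6.5] w 44.2
tool delta [-0.1  0.3  0.1]
```

```bash
python3 -m pendant '[[0,0,-0.01,0,0,0,0.035],[0,0,-0.02,0,0,0,0.035],[0,0,-0.03,0,0,0,0.035],[0,0,-0.03,0,0,0,0.035],[0,0,-0.03,0,0,0,0.035],[0,0,-0.01,0,0,0,0.035]]'; python3 -m pendant '[[-0.006,0.015,0,0,0,0,0.035],[-0.012,0.028,0,0,0,0,0.035],[-0.012,0.028,0,0,0,0,0.035],[-0.012,0.028,0,0,0,0,0.035],[-0.012,0.028,0,0,0,0,0.035],[-0.012,0.028,0,0,0,0,0.035],[-0.012,0.028,0,0,0,0,0.035],[-0.012,0.028,0,0,0,0,0.035],[-0.012,0.028,0,0,0,0,0.035],[-0.011,0.028,0,0,0,0,0.035],[0,0.004,0,0,0,0,0.035],[0,0,0,0,0,0,0.035]]'; python3 -m pendant '[[0,0,0.02,0,0,0,0.035],[0,0,0.03,0,0,0,0.035],[0,0,0.03,0,0,0,0.035],[0,0,0.025,0,0,0,0.035],[0,0,0.015,0,0,0,0.035],[0,0,0.01,0,0,0,0.035],[0,0,0.005,0,0,0,0.035],[0,0,0,0,0,0,0.035],[0,0,0,0,0,0,0.035]]'; python3 go.py 495 332 53
```

```text
clock: 13.8
position: [522.8, 39.9, 193.0]
ee_rot: [-0.242, 0.97, 0.0, 0.002]
contact_force: [0.6, 0.3, -2.7]
gripper_width: 43.8
grasp_force: 61.9
clock: 15.0
position: [492.9, 331.8, 188.3]
ee_rot: [-0.243, 0.97, -0.001, -0.002]
contact_force: [0.2, -0.3, -4.4]
gripper_width: 43.9
grasp_force: 62.1
clock: 15.9
position: [494.8, 331.9, 56.3]
ee_rot: [-0.242, 0.97, 0.0, 0.001]
contact_force: [0.2, 0.6, -3.1]
gripper_width: 43.9
grasp_force: 62.1
t 15.9 pos [494.8 331.9  56.3] yaw y 118.01 tilt z [ 0.  0. -1.] F [ 0.2  0.6 -3.1] w 43.9
tool delta [-0.2 -0.   3.3]
```

```bash
python3 -m pendant '[[0,0,0.001,0,0,0,0.035],[0,0,0.001,0,0,0,0.035],[0,0,0,0,0,0,0.035]]';python3 -m pendant '[[0,0,0.0008,0,0,0,0.035],[0,0,0,0,0,0,0.035]]'; python3 -m pendant '[[0,0,0.0008,0,0,0,0.035],[0,0,0,0,0,0,0.035]]'
```

```text
clock: 16.2
position: [494.3, 331.8, 53.7]
ee_rot: [-0.242, 0.97, 0.0, 0.0]
contact_force: [-0.5, -0.5, -3.7]
gripper_width: 43.9
grasp_force: 62.1
clock: 16.4
position: [494.5, 331.9, 53.2]
ee_rot: [-0.242, 0.97, 0.0, 0.0]
contact_force: [-0.8, -0.8, -0.5]
gripper_width: 44.1
grasp_force: 62.6
clock: 16.6
position: [494.7, 332.0, 53.2]
ee_rot: [-0.242, 0.97, 0.0, 0.001]
contact_force: [-1.6, -1.6, 5.0]
gripper_width: 44.0
grasp_force: 63.1
```

```bash
python3 -m pendant '[[0,0,0,0,0,0,0.05],[0,0,0,0,0,0,0.065],[0,0,0,0,0,0,0.0854],[0,0,0,0,0,0,0.0854],[0,0,0,0,0,0,0.0854],[0,0,0,0,0,0,0.0854],[0,0,-0.02,0,0,0,0.0854],[0,0,-0.03,0,0,0,0.0854],[0,0,-0.04,0,0,0,0.0854],[0,0,-0.02,0,0,0,0.0854]]'; python3 -m pendant '[[0.010,-0.030,0,0,0,0,0.0854],[0.0145,-0.0425,0,0,0,0,0.0854],[0.0145,-0.0425,0,0,0,0,0.0854],[0.0145,-0.0425,0,0,0,0,0.0854],[0.0145,-0.0425,0,0,0,0,0.0854],[0.0145,-0.0425,0,0,0,0,0.0854],[0.0145,-0.0425,0,0,0,0,0.0854],[0.0145,-0.0425,0,0,0,0,0.0854],[0.0145,-0.0425,0,0,0,0,0.0854],[0.017,-0.038,0,0,0,0,0.0854],[0,0,0,0,0,0,0.0854],[0,0,0,0,0,0,0.0854]]'; python3 go.py 559.6 -95.5 58;  python3 - <<'E'
from h import *
b=arm.get_image('side')['image'];t=arm.get_image('top')['image']
cv2.imwrite('pics/p5.png',np.hstack([cv2.resize(b,(480,360)),cv2.resize(t[150:450,100:400],(300,360))])[...,::-1])
E
```

```text
clock: 17.6
position: [495.6, 332.7, 165.5]
ee_rot: [-0.242, 0.97, 0.001, 0.002]
contact_force: [0.5, 1.0, 0.3]
gripper_width: 85.5
grasp_force: 0.0
clock: 18.8
position: [559.5, -96.7, 161.6]
ee_rot: [-0.241, 0.971, 0.0, -0.0]
contact_force: [-0.7, 0.3, 0.6]
gripper_width: 85.6
grasp_force: 0.0
t 18.8 pos [559.5 -96.7 161.6] yaw y 117.88 tilt z [-0.  0. -1.] F [-0.7  0.3  0.6] w 85.6
tool delta [ -0.7   1.  103.6]
```

View pics/p5.png

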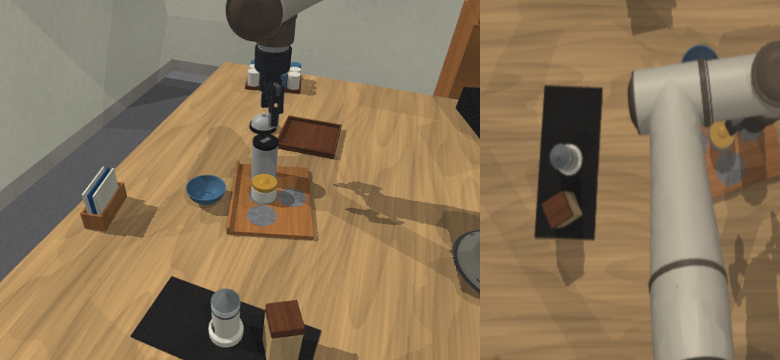

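The lighthouse (225,315) and caddy (283,330) stand upright on the mat, and the trinket (264,187) has not moved. The gripper is above the tumbler, so I'll grasp it now.

```bash
python3 -m pendant '[[0,0.001,0.02,0,0,0,0.0854],[0,0,0.03,0,0,0,0.0854],[0,0,0.03,0,0,0,0.0854],[0,0,0.02,0,0,0,0.0854],[0,0,0.003,0,0,0,0.0854],[0,0,0,0,0,0,0.0854],[0,0,0,0,0,0,0.0854]]';python3 go.py 559.6 -95.5 58; python3 -m pendant '[[0,0,0,0,0,0,0.065],[0,0,0,0,0,0,0.055],[0,0,0,0,0,0,0.05],[0,0,0,0,0,0,0.05],[0,0,0,0,0,0,0.05],[0,0,0,0,0,0,0.05],[0,0,0,0,0,0,0.05]]'; python3 go.py 559.6 -95.5 58
```

```text
clock: 19.6
position: [560.4, -94.1, 60.2]
ee_rot: [-0.243, 0.97, -0.0, 0.001]
contact_force: [-0.6, 0.7, 0.7]
gripper_width: 85.3
grasp_force: 0.0
t 19.6 pos [560.4 -94.1  60.2] yaw y 118.1 tilt z [ 0. -0. -1.] F [-0.6  0.7  0.7] w 85.3
tool delta [ 1.4 -0.9  2.2]
clock: 20.3
position: [560.5, -94.9, 60.5]
ee_rot: [-0.242, 0.97, -0.0, 0.002]
contact_force: [-0.5, -0.6, 5.6]
gripper_width: 61.2
grasp_force: 63.6
t 20.3 pos [560.5 -94.9  60.5] yaw y 118.04 tilt z [ 0. -0. -1.] F [-0.5 -0.6  5.6] w 61.2
tool delta [ 1.1 -0.1  2.5]
```

```bash
python3 -m pendant '[[0,0,-0.01,0,0,0,0.05],[0,0,-0.02,0,0,0,0.05],[0,0,-0.03,0,0,0,0.05],[0,0,-0.03,0,0,0,0.05],[0,0,-0.03,0,0,0,0.05],[0,0,-0.01,0,0,0,0.05]]'; python3 -m pendant '[[-0.01,0.015,0,0,0,0,0.05],[-0.02,0.031,0,0,0,0,0.05],[-0.02,0.032,0,0,0,0,0.05],[-0.02,0.032,0,0,0,0,0.05],[-0.02,0.032,0,0,0,0,0.05],[-0.02,0.032,0,0,0,0,0.05],[-0.02,0.032,0,0,0,0,0.05],[-0.02,0.032,0,0,0,0,0.05],[-0.02,0.032,0,0,0,0,0.05],[-0.02,0.032,0,0,0,0,0.05],[-0.02,0.032,0,0,0,0,0.05],[-0.016,0.024,0,0,0,0,0.05]]'; python3 -m pendant '[[0,0,0,0,0,0,0.05],[0,0,0.02,0,0,0,0.05],[0,0,0.03,0,0,0,0.05],[0,0,0.03,0,0,0,0.05],[0,0,0.025,0,0,0,0.05],[0,0,0.015,0,0,0,0.05],[0,0,0.01,0,0,0,0.05],[0,0,0.004,0,0,0,0.05],[0,0,0,0,0,0,0.05],[0,0,0,0,0,0,0.05]]'; python3 go.py 592 327 52
```

```text
clock: 20.9
position: [560.4, -94.7, 192.1]
ee_rot: [-0.242, 0.97, -0.001, 0.003]
contact_force: [1.2, 0.9, -1.9]
gripper_width: 61.2
grasp_force: 65.3
clock: 22.1
position: [589.4, 329.2, 186.6]
ee_rot: [-0.242, 0.97, -0.0, -0.002]
contact_force: [0.2, -0.5, -2.6]
gripper_width: 60.8
grasp_force: 65.4
clock: 23.1
position: [591.3, 328.0, 56.1]
ee_rot: [-0.242, 0.97, 0.0, 0.001]
contact_force: [0.3, -0.7, -2.2]
gripper_width: 60.8
grasp_force: 65.6
t 23.1 pos [591.3 328.   56.1] yaw y 118.03 tilt z [ 0.  0. -1.] F [ 0.3 -0.7 -2.2] w 60.8
tool delta [-0.2 -1.2  4.1]
```

```bash
python3 -m pendant '[[0,0,0.001,0,0,0,0.05],[0,0,0.001,0,0,0,0.05],[0,0,0,0,0,0,0.05]]';python3 -m pendant '[[0,0,0.0008,0,0,0,0.05],[0,0,0,0,0,0,0.05]]'; python3 -m pendant '[[0,0,0.0008,0,0,0,0.05],[0,0,0,0,0,0,0.05]]'
```

```text
clock: 23.4
position: [590.6, 327.5, 53.1]
ee_rot: [-0.242, 0.97, 0.0, 0.0]
contact_force: [0.8, 0.1, -2.4]
gripper_width: 61.2
grasp_force: 65.6
clock: 23.6
position: [590.8, 327.6, 52.7]
ee_rot: [-0.242, 0.97, 0.0, 0.0]
contact_force: [-0.4, -0.6, 0.7]
gripper_width: 61.1
grasp_force: 65.9
clock: 23.8
position: [591.0, 327.7, 52.6]
ee_rot: [-0.242, 0.97, 0.0, 0.001]
contact_force: [-1.7, -0.4, 5.0]
gripper_width: 60.9
grasp_force: 66.1
```

```bash
python3 -m pendant '[[0,0,0,0,0,0,0.068],[0,0,0,0,0,0,0.075],[0,0,0,0,0,0,0.0854],[0,0,0,0,0,0,0.0854],[0,0,0,0,0,0,0.0854],[0,0,0,0,0,0,0.0854],[0,0,-0.02,0,0,0,0.0854],[0,0,-0.03,0,0,0,0.0854],[0,0,-0.04,0,0,0,0.0854],[0,0,-0.02,0,0,0,0.0854]]'; python3 -m pendant '[[0.010,-0.014,0,0,0,0,0.0854],[0.0205,-0.0275,0,0,0,0,0.0854],[0.0205,-0.0275,0,0,0,0,0.0854],[0.0205,-0.0275,0,0,0,0,0.0854],[0.0205,-0.0275,0,0,0,0,0.0854],[0.0205,-0.0275,0,0,0,0,0.0854],[0.0205,-0.0275,0,0,0,0,0.0854],[0.0205,-0.0275,0,0,0,0,0.0854],[0.0205,-0.0275,0,0,0,0,0.0854],[0.0205,-0.0275,0,0,0,0,0.0854],[0.018,-0.028,0,0,0,0,0.0854],[0,0,0,0,0,0,0.0854]]'; python3 -m pendant '[[0,0,0,0,0,0,0.0854],[0,0,0.03,0,0,0,0.0854],[0,0,0.04,0,0,0,0.0854],[0,0,0.03,0,0,0,0.0854],[0,0,0.02,0,0,0,0.0854],[0,0,0,0,0,0,0.0854],[0,0,0,0,0,0,0.0854]]'; python3 go.py 539 -28 12;  python3 - <<'E'
from h import *
b=arm.get_image('side')['image']
cv2.imwrite('pics/p6.png',np.hstack([cv2.resize(b[140:340,270:470],(500,500)),cv2.resize(b[350:480,170:430],(300,150)).repeat(1,0) if 0 else np.vstack([cv2.resize(b[350:480,170:430],(300,150)),np.zeros((350,300,3),np.uint8)])])[...,::-1])
E
```

```text
clock: 24.8
position: [592.0, 328.2, 165.3]
ee_rot: [-0.242, 0.97, 0.001, 0.003]
contact_force: [0.0, -0.8, 1.0]
gripper_width: 85.4
grasp_force: 0.0
clock: 26.0
position: [537.0, -31.4, 160.3]
ee_rot: [-0.24, 0.971, 0.0, -0.001]
contact_force: [-0.0, 0.6, 0.4]
gripper_width: 85.6
grasp_force: 0.0
clock: 26.7
position: [539.3, -27.3, 41.3]
ee_rot: [-0.243, 0.97, -0.0, -0.0]
contact_force: [0.4, 0.5, 0.1]
gripper_width: 85.3
grasp_force: 0.0
t 26.7 pos [539.3 -27.3  41.3] yaw y 118.1 tilt z [-0. -0. -1.] F [0.4 0.5 0.1] w 85.3
tool delta [ 0.5 -0.5 29.3]
```

View pics/p6.png

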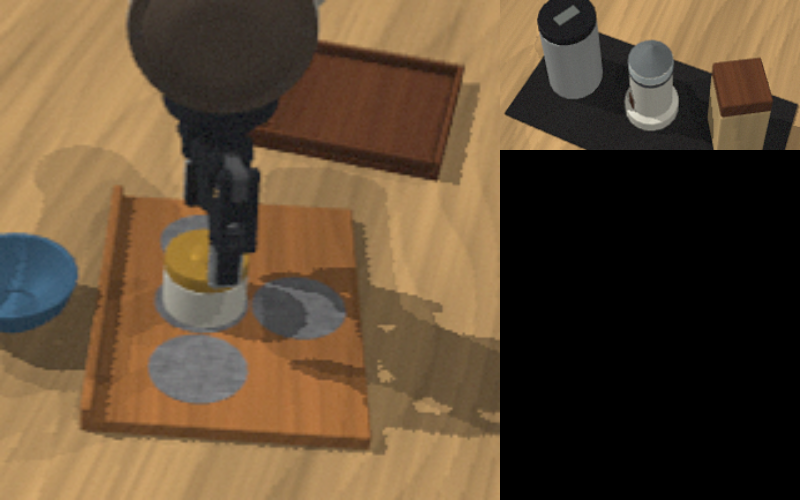

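All three goods stand upright on the mat. The near fingertip shows at about (360,254) beside the trinket, and I'll check its height.

```bash
python3 - <<'E'
from h import *
b=arm.get_image('side')
for z in(20,30,40,50,60,70):print(z,proj(b,[539.3-.469*43,-27.5+.883*43,z]))
E
```

```text
20 [357.06909748 272.78142083]
30 [357.407741   268.46847414]
40 [357.75091635 264.09495536]
50 [358.09870811 259.65966715]
60 [358.45120274 255.16138306]
70 [358.80848861 250.59884672]
```

```bash
python3 -m pendant '[[0,0,0.01,0,0,0,0.0854],[0,0,0.01,0,0,0,0.0854],[0,0,0.009,0,0,0,0.0854],[0,0,0,0,0,0,0.0854],[0,0,0,0,0,0,0.0854]]'; python3 go.py 539 -28 12; python3 -m pendant '[[0,0,0,0,0,0,0.065],[0,0,0,0,0,0,0.055],[0,0,0,0,0,0,0.048],[0,0,0,0,0,0,0.048],[0,0,0,0,0,0,0.048],[0,0,0,0,0,0,0.048],[0,0,0,0,0,0,0.048]]'; python3 -m pendant '[[0,0,-0.01,0,0,0,0.048],[0,0,-0.02,0,0,0,0.048],[0,0,-0.03,0,0,0,0.048],[0,0,-0.03,0,0,0,0.048],[0,0,-0.01,0,0,0,0.048],[0,0,0,0,0,0,0.048]]'; python3 go.py 485 -336 109
```

```text
clock: 27.3
position: [538.8, -28.1, 11.8]
ee_rot: [-0.242, 0.97, -0.0, -0.0]
contact_force: [-0.8, 0.1, 0.3]
gripper_width: 85.3
grasp_force: 0.0
t 27.3 pos [538.8 -28.1  11.8] yaw y 118.02 tilt z [-0. -0. -1.] F [-0.8  0.1  0.3] w 85.3
tool delta [-0.2 -0.  -0.2]
clock: 28.0
position: [539.7, -27.8, 13.0]
ee_rot: [-0.242, 0.97, -0.0, 0.001]
contact_force: [0.7, 0.8, 5.7]
gripper_width: 58.3
grasp_force: 64.7
clock: 28.6
position: [539.5, -27.7, 113.4]
ee_rot: [-0.242, 0.97, 0.0, 0.001]
contact_force: [0.4, 0.2, -1.8]
gripper_width: 58.4
grasp_force: 64.5
t 28.6 pos [539.5 -27.7 113.4] yaw y 118.0 tilt z [ 0.  0. -1.] F [ 0.4  0.2 -1.8] w 58.4
tool delta [ 192.8 -246.6    4. ]
```

```bash
python3 -m pendant '[[0.009,-0.012,0,0,0,0,0.048],[0.018,-0.0235,0,0,0,0,0.048],[0.018,-0.0235,0,0,0,0,0.048],[0.018,-0.0235,0,0,0,0,0.048],[0.018,-0.0235,0,0,0,0,0.048],[0.018,-0.0235,0,0,0,0,0.048],[0.018,-0.0235,0,0,0,0,0.048],[0.018,-0.0235,0,0,0,0,0.048],[0.018,-0.0235,0,0,0,0,0.048],[0.018,-0.0235,0,0,0,0,0.048],[0.0196,-0.0255,0,0,0,0,0.048],[0,0,0,0,0,0,0.048]]';  python3 -m pendant '[[0,0,0,0,0,0,0.048],[0,0,0.02,0,0,0,0.048],[0,0,0.03,0,0,0,0.048],[0,0,0.03,0,0,0,0.048],[0,0,0.015,0,0,0,0.048],[0,0,0.005,0,0,0,0.048],[0,0,0,0,0,0,0.048],[0,0,0,0,0,0,0.048]]'; python3 go.py 488 -337 6.5
```

```text
clock: 29.8
position: [485.1, -340.3, 109.5]
ee_rot: [-0.24, 0.971, 0.001, -0.002]
contact_force: [-0.6, 0.9, -1.9]
gripper_width: 58.3
grasp_force: 64.7
clock: 30.6
position: [488.4, -337.2, 13.0]
ee_rot: [-0.243, 0.97, -0.0, 0.001]
contact_force: [0.6, 0.4, -1.5]
gripper_width: 58.6
grasp_force: 64.7
t 30.6 pos [ 488.4 -337.2   13. ] yaw y 118.07 tilt z [ 0. -0. -1.] F [ 0.6  0.4 -1.5] w 58.6
tool delta [0.3 0.4 6.5]
```

```bash
python3 -m pendant '[[0,0,0.002,0,0,0,0.048],[0,0,0.002,0,0,0,0.048],[0,0,0,0,0,0,0.048],[0,0,0,0,0,0,0.048]]';python3 -m pendant '[[0,0,0.0008,0,0,0,0.048],[0,0,0,0,0,0,0.048]]'; python3 -m pendant '[[0,0,0.0008,0,0,0,0.048],[0,0,0,0,0,0,0.048]]'
```

```text
clock: 31.0
position: [487.7, -337.4, 8.5]
ee_rot: [-0.242, 0.97, -0.0, 0.0]
contact_force: [-0.0, 0.8, -2.0]
gripper_width: 58.5
grasp_force: 64.7
clock: 31.2
position: [487.6, -337.3, 7.4]
ee_rot: [-0.242, 0.97, 0.0, 0.0]
contact_force: [-0.7, 0.3, -2.1]
gripper_width: 58.9
grasp_force: 64.7
clock: 31.4
position: [487.7, -337.4, 7.1]
ee_rot: [-0.242, 0.97, -0.0, 0.0]
contact_force: [-1.2, 0.8, 1.8]
gripper_width: 58.4
grasp_force: 65.1
```

```bash
python3 -m pendant '[[0,0,0,0,0,0,0.066],[0,0,0,0,0,0,0.075],[0,0,0,0,0,0,0.0854],[0,0,0,0,0,0,0.0854],[0,0,0,0,0,0,0.0854],[0,0,0,0,0,0,0.0854],[0,0,-0.02,0,0,0,0.0854],[0,0,-0.04,0,0,0,0.0854],[0,0,-0.045,0,0,0,0.0854],[0,0,-0.045,0,0,0,0.0854]]'; python3 -m pendant '[[-0.018,0.024,0,0,0,0,0.0854],[-0.027,0.036,0,0,0,0,0.0854],[-0.027,0.036,0,0,0,0,0.0854],[-0.027,0.036,0,0,0,0,0.0854],[-0.027,0.036,0,0,0,0,0.0854],[-0.027,0.036,0,0,0,0,0.0854],[-0.027,0.036,0,0,0,0,0.0854],[-0.027,0.036,0,0,0,0,0.0854],[-0.027,0.036,0,0,0,0,0.0854],[-0.027,0.036,0,0,0,0,0.0854],[-0.027,0.036,0,0,0,0,0.0854],[-0.027,0.036,0,0,0,0,0.0854]]'; python3 -m pendant '[[-0.027,0.036,0,0,0,0,0.0854],[-0.027,0.036,0,0,0,0,0.0854],[-0.018,0.024,0,0,0,0,0.0854],[0,0,0,0,0,0,0.0854],[0,0,0,0,0,0,0.0854],[0,0,0,0,0,0,0.0854]]'; python3 go.py 591.2 327.9 52.5
```

```text
clock: 32.4
position: [487.3, -337.2, 158.0]
ee_rot: [-0.242, 0.97, 0.0, -0.0]
contact_force: [0.8, 0.1, -0.5]
gripper_width: 85.5
grasp_force: 0.0
clock: 33.6
position: [568.4, 183.3, 156.7]
ee_rot: [-0.242, 0.97, -0.0, 0.0]
contact_force: [0.7, 0.1, -0.3]
gripper_width: 85.3
grasp_force: 0.0
clock: 34.2
position: [586.7, 299.0, 156.5]
ee_rot: [-0.242, 0.97, -0.0, -0.0]
contact_force: [-0.3, -0.4, 0.4]
gripper_width: 85.3
grasp_force: 0.0
t 34.2 pos [586.7 299.  156.5] yaw y 117.98 tilt z [-0. -0. -1.] F [-0.3 -0.4  0.4] w 85.3
tool delta [-17.6  23.4 104. ]
```

```bash
python3 -m pendant '[[-0.0175,0.0235,0,0,0,0,0.0854],[0,0,0.02,0,0,0,0.0854],[0,0,0.03,0,0,0,0.0854],[0,0,0.03,0,0,0,0.0854],[0,0,0.02,0,0,0,0.0854],[0,0,0.004,0,0,0,0.0854],[0,0,0,0,0,0,0.0854],[0,0,0,0,0,0,0.0854]]';python3 go.py 591.2 327.9 52.5;python3 -m pendant '[[0,0,0,0,0,0,0.065],[0,0,0,0,0,0,0.055],[0,0,0,0,0,0,0.05],[0,0,0,0,0,0,0.05],[0,0,0,0,0,0,0.05],[0,0,0,0,0,0,0.05],[0,0,0,0,0,0,0.05]]'; python3 -m pendant '[[0,0,-0.01,0,0,0,0.05],[0,0,-0.02,0,0,0,0.05],[0,0,-0.03,0,0,0,0.05],[0,0,-0.03,0,0,0,0.05],[0,0,-0.03,0,0,0,0.05],[0,0,-0.01,0,0,0,0.05],[0,0,0,0,0,0,0.05]]'; python3 go.py 560.2 -95 60.2
```

```text
clock: 35.0
position: [592.4, 329.0, 54.4]
ee_rot: [-0.242, 0.97, 0.0, 0.001]
contact_force: [-0.3, 0.9, 0.3]
gripper_width: 85.7
grasp_force: 0.0
t 35.0 pos [592.4 329.   54.4] yaw y 118.0 tilt z [ 0.  0. -1.] F [-0.3  0.9  0.3] w 85.7
tool delta [ 1.6 -0.4  1.9]
clock: 35.7
position: [592.5, 329.1, 54.6]
ee_rot: [-0.242, 0.97, 0.0, 0.001]
contact_force: [-0.1, -2.7, 6.1]
gripper_width: 60.9
grasp_force: 64.1
clock: 36.4
position: [591.5, 329.6, 183.9]
ee_rot: [-0.242, 0.97, 0.001, 0.001]
contact_force: [-0.1, -0.5, -3.5]
gripper_width: 61.1
grasp_force: 65.0
t 36.4 pos [591.5 329.6 183.9] yaw y 118.02 tilt z [ 0.  0. -1.] F [-0.1 -0.5 -3.5] w 61.1
tool delta [ 227.4 -360.4  122.6]
```

```bash
python3 -m pendant '[[0.010,-0.015,0,0,0,0,0.05],[0.02,-0.031,0,0,0,0,0.05],[0.02,-0.032,0,0,0,0,0.05],[0.02,-0.032,0,0,0,0,0.05],[0.02,-0.032,0,0,0,0,0.05],[0.02,-0.032,0,0,0,0,0.05],[0.02,-0.032,0,0,0,0,0.05],[0.02,-0.032,0,0,0,0,0.05],[0.02,-0.032,0,0,0,0,0.05],[0.02,-0.032,0,0,0,0,0.05],[0.02,-0.032,0,0,0,0,0.05],[0.017,-0.026,0,0,0,0,0.05]]';  python3 -m pendant '[[0,0,0,0,0,0,0.05],[0,0,0.02,0,0,0,0.05],[0,0,0.03,0,0,0,0.05],[0,0,0.03,0,0,0,0.05],[0,0,0.02,0,0,0,0.05],[0,0,0.01,0,0,0,0.05],[0,0,0,0,0,0,0.05],[0,0,0,0,0,0,0.05],[0,0,0,0,0,0,0.05]]'; python3 go.py 561 -94.6 62.6
```

```text
clock: 37.6
position: [557.6, -97.7, 180.2]
ee_rot: [-0.241, 0.97, 0.001, -0.002]
contact_force: [0.4, -0.4, -1.7]
gripper_width: 60.9
grasp_force: 65.2
clock: 38.5
position: [561.0, -95.3, 73.8]
ee_rot: [-0.242, 0.97, -0.0, 0.001]
contact_force: [-0.2, 0.6, -1.9]
gripper_width: 61.1
grasp_force: 65.3
t 38.5 pos [561.  -95.3  73.8] yaw y 118.04 tilt z [ 0.  0. -1.] F [-0.2  0.6 -1.9] w 61.1
tool delta [-0.4  0.6 11.2]
```

```bash
python3 -m pendant '[[0,0.0005,0.005,0,0,0,0.05],[0,0,0.003,0,0,0,0.05],[0,0,0.001,0,0,0,0.05],[0,0,0,0,0,0,0.05],[0,0,0,0,0,0,0.05]]';python3 -m pendant '[[0,0,0.0008,0,0,0,0.05],[0,0,0,0,0,0,0.05]]'; python3 -m pendant '[[0,0,0.0008,0,0,0,0.05],[0,0,0,0,0,0,0.05]]'
```

```text
clock: 39.0
position: [559.9, -95.0, 63.7]
ee_rot: [-0.242, 0.97, -0.0, 0.0]
contact_force: [0.6, 0.5, -2.5]
gripper_width: 61.2
grasp_force: 65.3
clock: 39.2
position: [559.8, -95.0, 62.8]
ee_rot: [-0.242, 0.97, 0.0, -0.0]
contact_force: [0.3, 1.1, -1.4]
gripper_width: 61.1
grasp_force: 65.3
clock: 39.4
position: [560.0, -95.0, 62.6]
ee_rot: [-0.242, 0.97, -0.0, 0.0]
contact_force: [-1.3, 0.7, 2.5]
gripper_width: 61.5
grasp_force: 65.4
```

```bash
python3 -m pendant '[[0,0,0,0,0,0,0.068],[0,0,0,0,0,0,0.075],[0,0,0,0,0,0,0.0854],[0,0,0,0,0,0,0.0854],[0,0,0,0,0,0,0.0854],[0,0,0,0,0,0,0.0854],[0,0,-0.02,0,0,0,0.0854],[0,0,-0.03,0,0,0,0.0854],[0,0,-0.04,0,0,0,0.0854],[0,0,-0.01,0,0,0,0.0854]]'; python3 -m pendant '[[-0.010,0.030,0,0,0,0,0.0854],[-0.0147,0.042,0,0,0,0,0.0854],[-0.0147,0.042,0,0,0,0,0.0854],[-0.0147,0.042,0,0,0,0,0.0854],[-0.0147,0.042,0,0,0,0,0.0854],[-0.0147,0.042,0,0,0,0,0.0854],[-0.0147,0.042,0,0,0,0,0.0854],[-0.0147,0.042,0,0,0,0,0.0854],[-0.0147,0.042,0,0,0,0,0.0854],[-0.0147,0.042,0,0,0,0,0.0854],[0,0,0,0,0,0,0.0854],[0,0,0,0,0,0,0.0854]]'; python3 go.py 494.6 332 53;  python3 - <<'E'
from h import *
import pickle
a0,b0=pickle.load(open('start.pkl','rb'))
b=arm.get_image('side')['image']
cv2.imwrite('pics/p7.png',np.hstack([cv2.resize(b0['image'][165:325,290:430],(350,400)),cv2.resize(b[165:325,290:430],(350,400))])[...,::-1])
for im in(b0['image'],b):
    h=cv2.cvtColor(im,cv2.COLOR_RGB2HSV);m=np.zeros(h.shape[:2],np.uint8);m[176:206,330:378]=(h[176:206,330:378,2]<60);n,l,s,c=cv2.connectedComponentsWithStats(m);i=1+s[1:,4].argmax();print(s[i],c[i])
E
```

```text
clock: 40.4
position: [562.5, -95.2, 166.9]
ee_rot: [-0.243, 0.97, -0.001, 0.004]
contact_force: [1.1, 0.2, -0.0]
gripper_width: 85.2
grasp_force: 0.0
clock: 41.6
position: [493.0, 332.7, 161.1]
ee_rot: [-0.243, 0.97, -0.0, -0.001]
contact_force: [-0.3, -0.1, -0.5]
gripper_width: 85.4
grasp_force: 0.0
t 41.6 pos [493.  332.7 161.1] yaw y 118.12 tilt z [-0. -0. -1.] F [-0.3 -0.1 -0.5] w 85.4
tool delta [ -1.2  -1.3 108.1]
[337 176  41  25 664] [354.80120482 188.67168675]
[330 176   2   9  13] [330.30769231 179.23076923]
```

View pics/p7.png

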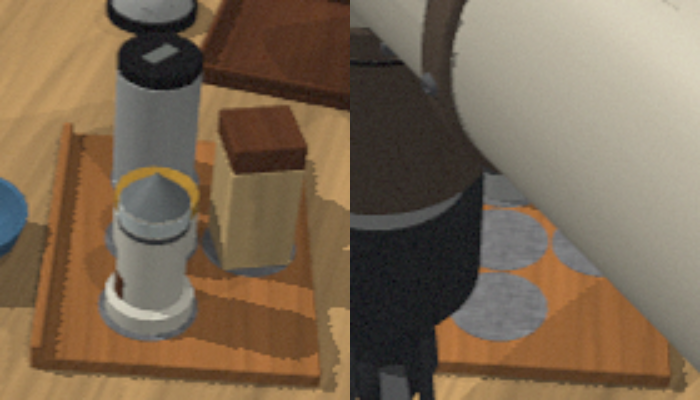

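The arm blocks this view, so I'll check the tumbler after the lighthouse. I'll pick the lighthouse now.

```bash
python3 -m pendant '[[0,-0.0005,0.02,0,0,0,0.0854],[0,0,0.03,0,0,0,0.0854],[0,0,0.03,0,0,0,0.0854],[0,0,0.02,0,0,0,0.0854],[0,0,0.0085,0,0,0,0.0854],[0,0,0,0,0,0,0.0854],[0,0,0,0,0,0,0.0854],[0,0,0,0,0,0,0.0854]]';python3 go.py 494.6 332 53;python3 -m pendant '[[0,0,0,0,0,0,0.05],[0,0,0,0,0,0,0.04],[0,0,0,0,0,0,0.035],[0,0,0,0,0,0,0.035],[0,0,0,0,0,0,0.035],[0,0,0,0,0,0,0.035],[0,0,0,0,0,0,0.035],[0,0,0,0,0,0,0.035]]'; python3 go.py 494.6 332 53; python3 -m pendant '[[0,0,-0.01,0,0,0,0.035],[0,0,-0.02,0,0,0,0.035],[0,0,-0.03,0,0,0,0.035],[0,0,-0.03,0,0,0,0.035],[0,0,-0.03,0,0,0,0.035],[0,0,-0.015,0,0,0,0.035],[0,0,0,0,0,0,0.035],[0,0,0,0,0,0,0.035]]'; python3 go.py 521.9 39.5 60.7
```

```text
clock: 42.45
position: [494.9, 332.0, 55.0]
ee_rot: [-0.242, 0.97, 0.001, 0.001]
contact_force: [-1.3, 0.1, 0.8]
gripper_width: 85.7
grasp_force: 0.0
t 42.5 pos [494.9 332.   55. ] yaw y 118.0 tilt z [ 0.  0. -1.] F [-1.3  0.1  0.8] w 85.7
tool delta [0.3 0.1 2. ]
clock: 43.25
position: [494.4, 331.7, 54.3]
ee_rot: [-0.242, 0.97, 0.0, 0.0]
contact_force: [-0.8, -1.8, 5.9]
gripper_width: 43.8
grasp_force: 61.0
t 43.2 pos [494.4 331.7  54.3] yaw y 118.03 tilt z [ 0.  0. -1.] F [-0.8 -1.8  5.9] w 43.8
tool delta [-0.3  0.2  1.3]
clock: 44.05
position: [493.0, 331.1, 187.2]
ee_rot: [-0.242, 0.97, -0.0, -0.001]
contact_force: [0.3, -0.8, -4.9]
gripper_width: 43.8
grasp_force: 61.8
t 44.0 pos [493.  331.1 187.2] yaw y 117.99 tilt z [-0. -0. -1.] F [ 0.3 -0.8 -4.9] w 43.8
tool delta [ 111.  -271.1  126.7]
```

```bash
python3 -m pendant '[[0.006,-0.014,0,0,0,0,0.035],[0.0115,-0.028,0,0,0,0,0.035],[0.0115,-0.028,0,0,0,0,0.035],[0.0115,-0.028,0,0,0,0,0.035],[0.0115,-0.028,0,0,0,0,0.035],[0.0115,-0.028,0,0,0,0,0.035],[0.0115,-0.028,0,0,0,0,0.035],[0.0115,-0.028,0,0,0,0,0.035],[0.0115,-0.028,0,0,0,0,0.035],[0.0115,-0.028,0,0,0,0,0.035],[0.0015,-0.005,0,0,0,0,0.035],[0,0,0,0,0,0,0.035]]';  python3 -m pendant '[[0,0,0,0,0,0,0.035],[0,0,0.02,0,0,0,0.035],[0,0,0.03,0,0,0,0.035],[0,0,0.03,0,0,0,0.035],[0,0,0.02,0,0,0,0.035],[0,0,0.01,0,0,0,0.035],[0,0,0.005,0,0,0,0.035],[0,0,0,0,0,0,0.035],[0,0,0,0,0,0,0.035],[0,0,0,0,0,0,0.035]]'; python3 go.py 521.9 39.5 62
```

```text
clock: 45.25
position: [522.4, 38.8, 187.2]
ee_rot: [-0.241, 0.971, 0.0, -0.001]
contact_force: [0.7, 0.8, -3.8]
gripper_width: 43.9
grasp_force: 62.0
clock: 46.25
position: [524.2, 40.5, 74.6]
ee_rot: [-0.242, 0.97, 0.0, 0.001]
contact_force: [-0.2, -0.7, -3.1]
gripper_width: 43.8
grasp_force: 62.1
t 46.2 pos [524.2  40.5  74.6] yaw y 118.03 tilt z [ 0.  0. -1.] F [-0.2 -0.7 -3.1] w 43.8
tool delta [ 2.5  0.1 12.6]
```

```bash
python3 -m pendant '[[0.0015,0,0.005,0,0,0,0.035],[0,0,0.004,0,0,0,0.035],[0,0,0.001,0,0,0,0.035],[0,0,0,0,0,0,0.035],[0,0,0,0,0,0,0.035],[0,0,0,0,0,0,0.035]]';python3 go.py 521.9 39.5 62
```

```text
clock: 46.85
position: [522.2, 39.5, 63.6]
ee_rot: [-0.242, 0.97, -0.0, 0.0]
contact_force: [0.5, -0.2, -3.7]
gripper_width: 44.1
grasp_force: 62.1
t 46.9 pos [522.2  39.5  63.6] yaw y 118.02 tilt z [ 0.  0. -1.] F [ 0.5 -0.2 -3.7] w 44.1
tool delta [0.2 0.1 1.6]
```

```bash
python3 -m pendant '[[0,0,0.0008,0,0,0,0.035],[0,0,0,0,0,0,0.035]]'; python3 -m pendant '[[0,0,0.0008,0,0,0,0.035],[0,0,0,0,0,0,0.035]]'
```

```text
clock: 47.05
position: [522.0, 39.5, 62.7]
ee_rot: [-0.242, 0.97, 0.0, -0.0]
contact_force: [0.4, 0.1, -3.4]
gripper_width: 44.0
grasp_force: 62.1
clock: 47.25
position: [522.2, 39.6, 62.4]
ee_rot: [-0.242, 0.97, -0.0, 0.0]
contact_force: [-1.1, 0.6, 0.3]
gripper_width: 43.9
grasp_force: 62.7
```

```bash
python3 -m pendant '[[0,0,0.0005,0,0,0,0.035],[0,0,0,0,0,0,0.05],[0,0,0,0,0,0,0.065],[0,0,0,0,0,0,0.0854],[0,0,0,0,0,0,0.0854],[0,0,0,0,0,0,0.0854],[0,0,0,0,0,0,0.0854],[0,0,-0.02,0,0,0,0.0854],[0,0,-0.03,0,0,0,0.0854],[0,0,-0.03,0,0,0,0.0854],[0,0,-0.02,0,0,0,0.0854]]'; python3 -m pendant '[[-0.003,0.024,0,0,0,0,0.0854],[-0.004,0.04,0,0,0,0,0.0854],[-0.004,0.04,0,0,0,0,0.0854],[-0.004,0.04,0,0,0,0,0.0854],[-0.004,0.04,0,0,0,0,0.0854],[-0.004,0.04,0,0,0,0,0.0854],[-0.004,0.04,0,0,0,0,0.0854],[-0.0035,0.04,0,0,0,0,0.0854],[0,0.015,0,0,0,0,0.0854],[0,0,0,0,0,0,0.0854],[0,0,0,0,0,0,0.0854],[0,0,0,0,0,0,0.0854]]'; python3 go.py 399.2 335.7 60
```

```text
clock: 48.35
position: [522.8, 39.6, 163.6]
ee_rot: [-0.242, 0.97, -0.0, 0.001]
contact_force: [0.3, -0.3, -0.5]
gripper_width: 85.6
grasp_force: 0.0
clock: 49.55
position: [399.4, 334.3, 161.3]
ee_rot: [-0.241, 0.97, -0.0, -0.0]
contact_force: [-0.6, -0.2, 0.6]
gripper_width: 85.3
grasp_force: 0.0
t 49.5 pos [399.4 334.3 161.3] yaw y 117.94 tilt z [-0. -0. -1.] F [-0.6 -0.2  0.6] w 85.3
tool delta [ -0.6   1.4 101.3]
```

```bash
python3 -m pendant '[[-0.0005,0.001,0.02,0,0,0,0.0854],[0,0,0.03,0,0,0,0.0854],[0,0,0.03,0,0,0,0.0854],[0,0,0.02,0,0,0,0.0854],[0,0,0,0,0,0,0.0854],[0,0,0,0,0,0,0.0854],[0,0,0,0,0,0,0.0854]]';python3 go.py 399.2 335.7 60;python3 -m pendant '[[0,0,0,0,0,0,0.055],[0,0,0,0,0,0,0.045],[0,0,0,0,0,0,0.04],[0,0,0,0,0,0,0.04],[0,0,0,0,0,0,0.04],[0,0,0,0,0,0,0.04],[0,0,0,0,0,0,0.04],[0,0,0,0,0,0,0.04]]'; python3 go.py 399.2 335.7 60; python3 -m pendant '[[0,0,-0.01,0,0,0,0.04],[0,0,-0.02,0,0,0,0.04],[0,0,-0.03,0,0,0,0.04],[0,0,-0.03,0,0,0,0.04],[0,0,-0.03,0,0,0,0.04],[0,0,-0.025,0,0,0,0.04],[0,0,0,0,0,0,0.04],[0,0,0,0,0,0,0.04]]'; python3 go.py 474.2 -43.2 71
```

```text
clock: 50.25
position: [400.0, 337.0, 62.8]
ee_rot: [-0.242, 0.97, 0.001, 0.001]
contact_force: [-0.2, -0.1, 0.6]
gripper_width: 85.4
grasp_force: 0.0
t 50.2 pos [400.  337.   62.8] yaw y 117.99 tilt z [ 0.  0. -1.] F [-0.2 -0.1  0.6] w 85.4
tool delta [ 1.4 -0.8  2.8]
clock: 51.05
position: [399.5, 336.5, 62.5]
ee_rot: [-0.242, 0.97, -0.0, 0.001]
contact_force: [0.7, -2.4, 5.5]
gripper_width: 49.7
grasp_force: 61.2
t 51.0 pos [399.5 336.5  62.5] yaw y 118.05 tilt z [ 0.  0. -1.] F [ 0.7 -2.4  5.5] w 49.7
tool delta [ 0.7 -0.6  2.5]
clock: 51.85
position: [398.3, 336.3, 205.9]
ee_rot: [-0.242, 0.97, 0.0, -0.001]
contact_force: [-0.2, -0.3, -2.9]
gripper_width: 49.5
grasp_force: 62.2
t 51.9 pos [398.3 336.3 205.9] yaw y 117.99 tilt z [-0.  0. -1.] F [-0.2 -0.3 -2.9] w 49.5
tool delta [ 110.9 -370.9  134.6]
```

```bash
python3 -m pendant '[[0.005,-0.015,0,0,0,0,0.04],[0.010,-0.033,0,0,0,0,0.04],[0.010,-0.033,0,0,0,0,0.04],[0.010,-0.033,0,0,0,0,0.04],[0.010,-0.033,0,0,0,0,0.04],[0.010,-0.033,0,0,0,0,0.04],[0.010,-0.033,0,0,0,0,0.04],[0.010,-0.033,0,0,0,0,0.04],[0.010,-0.033,0,0,0,0,0.04],[0.010,-0.033,0,0,0,0,0.04],[0.010,-0.033,0,0,0,0,0.04],[0.005,-0.026,0,0,0,0,0.04]]';  python3 -m pendant '[[0,0,0,0,0,0,0.04],[0,0,0,0,0,0,0.04],[0,0,0.02,0,0,0,0.04],[0,0,0.03,0,0,0,0.04],[0,0,0.03,0,0,0,0.04],[0,0,0.025,0,0,0,0.04],[0,0,0.015,0,0,0,0.04],[0,0,0.005,0,0,0,0.04],[0,0,0,0,0,0,0.04],[0,0,0,0,0,0,0.04],[0,0,0,0,0,0,0.04],[0,0,0,0,0,0,0.04]]'; python3 go.py 474.6 -43 70.5
```

```text
clock: 53.05
position: [474.4, -45.1, 204.5]
ee_rot: [-0.241, 0.97, 0.0, -0.002]
contact_force: [0.4, 0.7, -4.0]
gripper_width: 48.9
grasp_force: 62.2
clock: 54.25
position: [476.7, -42.5, 82.2]
ee_rot: [-0.242, 0.97, -0.0, 0.001]
contact_force: [0.6, 0.9, -2.9]
gripper_width: 49.1
grasp_force: 62.6
t 54.2 pos [476.7 -42.5  82.2] yaw y 118.03 tilt z [ 0.  0. -1.] F [ 0.6  0.9 -2.9] w 49.1
tool delta [ 2.1  0.5 11.7]
```

```bash
python3 -m pendant '[[0.0012,0,0.005,0,0,0,0.04],[0,0,0.004,0,0,0,0.04],[0,0,0.001,0,0,0,0.04],[0,0,0,0,0,0,0.04],[0,0,0,0,0,0,0.04],[0,0,0,0,0,0,0.04]]';python3 go.py 474.6 -43 70.5;  python3 - <<'E'
from h import *
import pickle
a0,b0=pickle.load(open('start.pkl','rb'))
b=arm.get_image('side')['image']
cv2.imwrite('pics/p8.png',np.hstack([cv2.resize(b0['image'][165:325,290:430],(350,400)),cv2.resize(b[165:325,290:430],(350,400))])[...,::-1])
E
```

```text
clock: 54.85
position: [475.3, -43.2, 71.5]
ee_rot: [-0.242, 0.97, -0.0, 0.0]
contact_force: [-0.6, -0.9, -2.2]
gripper_width: 49.3
grasp_force: 62.6
t 54.9 pos [475.3 -43.2  71.5] yaw y 118.02 tilt z [ 0.  0. -1.] F [-0.6 -0.9 -2.2] w 49.3
tool delta [0.6 0.5 1. ]
```

View pics/p8.png

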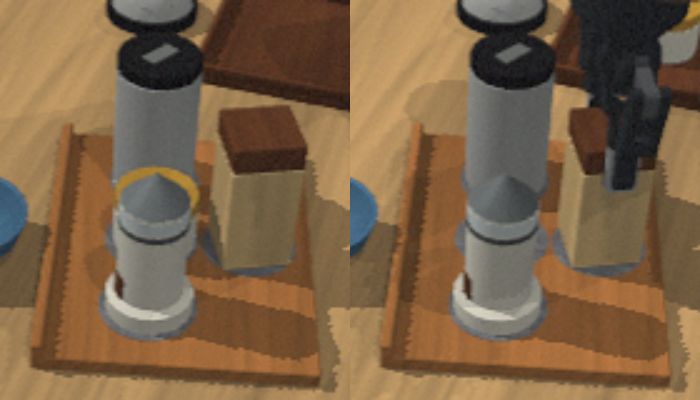

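Start on the left, now on the right: the tumbler (510,60) and lighthouse (500,180 to 300) match their start places. The caddy (605,215) hovers right over its pad. I'll set it down and release.

```bash
python3 -m pendant '[[0,0,0.0008,0,0,0,0.04],[0,0,0,0,0,0,0.04]]'; python3 -m pendant '[[0,0,0.0008,0,0,0,0.04],[0,0,0,0,0,0,0.04]]'
```

```text
clock: 55.1
position: [475.2, -43.2, 70.6]
ee_rot: [-0.242, 0.97, 0.0, 0.0]
contact_force: [-0.8, 0.6, -2.1]
gripper_width: 49.4
grasp_force: 62.6
clock: 55.3
position: [475.4, -43.2, 70.5]
ee_rot: [-0.242, 0.97, -0.0, 0.0]
contact_force: [-2.4, 0.4, 3.3]
gripper_width: 49.4
grasp_force: 62.2
```

```bash
python3 -m pendant '[[0,0,0,0,0,0,0.055],[0,0,0,0,0,0,0.065],[0,0,0,0,0,0,0.0854],[0,0,0,0,0,0,0.0854],[0,0,0,0,0,0,0.0854],[0,0,0,0,0,0,0.0854],[0,0,-0.02,0,0,0,0.0854],[0,0,-0.04,0,0,0,0.0854],[0,0,-0.045,0,0,0,0.0854],[0,0,-0.045,0,0,0,0.0854]]'; python3 -m pendant '[[0.036,-0.028,0,0,0,0,0.0854],[0.036,-0.028,0,0,0,0,0.0854],[0.036,-0.028,0,0,0,0,0.0854],[0.036,-0.028,0,0,0,0,0.0854],[0.036,-0.028,0,0,0,0,0.0854],[0.036,-0.028,0,0,0,0,0.0854],[0.036,-0.028,0,0,0,0,0.0854],[0.036,-0.028,0,0,0,0,0.0854],[0.036,-0.028,0,0,0,0,0.0854],[0.036,-0.028,0,0,0,0,0.0854],[0.036,-0.028,0,0,0,0,0.0854],[0.036,-0.028,0,0,0,0,0.0854]]'; python3 - <<'E'
from h import *
import pickle
a0,b0=pickle.load(open('start.pkl','rb'));np.set_printoptions(precision=1,suppress=True)
a=arm.get_image('top');b=arm.get_image('side')
# shift of each thing between start and now, by phase-correlated/template crops, in pixels
for n,d0,d,box in(('tumb top',a0,a,(359,232,388,250)),('caddy top',a0,a,(338,274,366,302)),('light top',a0,a,(299,254,327,284)),('bowl top',a0,a,(295,182,346,232)),('bell top',a0,a,(450,196,498,238)),('tumb side',b0,b,(335,176,374,225)),('caddy side',b0,b,(374,206,413,275)),('light side',b0,b,(330,262,370,300)),('bowl side',b0,b,(245,232,304,275)),('bell side',b0,b,(330,147,372,178))):
    x0,y0,x1,y1=box;t=d0['image'][y0:y1,x0:x1];w=d['image'][y0-5:y1+5,x0-5:x1+5]
    k=4;up=lambda i:cv2.resize(i,None,fx=k,fy=k,interpolation=2)
    r=cv2.matchTemplate(up(w),up(t),cv2.TM_CCOEFF_NORMED);_,v,_,l=cv2.minMaxLoc(r);print(n,np.array(l)/k-5,round(v,3))
cv2.imwrite('pics/p9.png',np.hstack([cv2.resize(b['image'],(400,300)),cv2.resize(a['image'],(400,300))])[...,::-1])
E
```

```text
clock: 56.3
position: [474.7, -43.3, 221.4]
ee_rot: [-0.242, 0.97, -0.0, -0.0]
contact_force: [1.3, 0.3, -0.1]
gripper_width: 85.5
grasp_force: 0.0
clock: 57.5
position: [250.5, -544.3, 219.6]
ee_rot: [-0.242, 0.97, 0.0, 0.0]
contact_force: [1.4, -0.5, 0.4]
gripper_width: 85.3
grasp_force: 0.0
tumb top [0.8 0.5] 0.994
caddy top [0.5 0. ] 0.815
light top [-0.2 -0.2] 0.981
bowl top [0. 0.] 0.995
bell top [0. 0.] 1.0
tumb side [ 1.  -0.2] 0.981
caddy side [-0.5 -0.5] 0.917
light side [-0.8  0.2] 0.953
bowl side [0. 0.] 0.994
bell side [0. 0.] 0.997
```

View pics/p9.png

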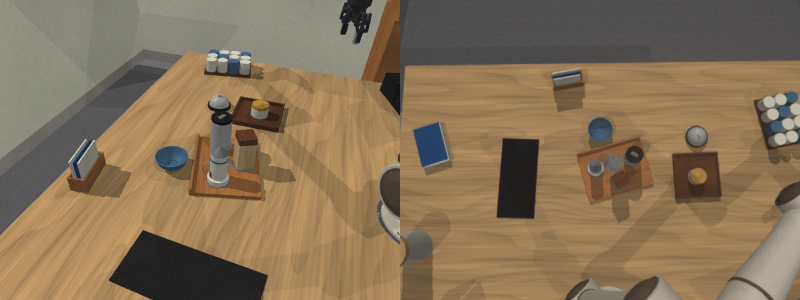

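Everything is in place: the trinket stands in the tray at (697,176), the three tall goods are back within about 2 mm of their start spots, and the bell and bowl have not moved. I'll hand in.

```bash
python3 -m pendant '[[0,0,0,0,0,0,0.0854],[0,0,0,0,0,0,0.0854]]' >/dev/null; python3 -c "
from bench import arm
print(arm.job_done())"
```

```text
the job is handed in; nothing more can be done
None
```

The job is handed in after about 58 s of robot time: the trinket box stands in the tray, the lighthouse, tumbler and caddy are back upright within about 2 mm of where they started, and the bell and bowl were not moved; my first grip on the lighthouse caught its roof, so I let go and regripped lower without it visibly shifting.

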